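Trace the wave on the waiting-room push-board

ROBOT

A 6-joint arm with a two-finger parallel gripper is mounted at the origin on the work surface. World frame = base frame: x ahead of the robot, y to its left, z up, the work surface at z = 0. Lengths are in mm, angles in degrees, forces in N, time in s.
With the tool pointing down it reaches from about 375 to 925 mm from the base axis. Payload 5.7 kg.
Tool frame: the origin (TCP) lies at the very end of the fingers, on their centre line; the grasp point (between the pads) lies 19 mm behind it; z points along the fingers, x is the direction in which the jaws open and shut, and the axes are right-handed (so a half turn about z gives the same grasp; the last joint's range is limited). The gripper opens to 85 mm and grips with 20 to 120 N. Pads are 22 mm wide; open, the fingers measure 114 mm over their backs; the gripper's body (76 mm by 85 mm) begins 54 mm behind the grasp point. The pads swing forward as they close: fully open they stand 13 mm farther back than shut.
Start: joints at [-6.595, 20.558, 86.54, -0, 72.909, -6.595], TCP at [599.969, -0.004, 231.267] pointing down, gripper open.
Joint ranges: [-170.27, 170.27], [-57.76, 135], [12.27, 136.19], [-55.21, 235.2], [11.17, 155.16], [-170.74, 170.74]. Speed limits (degrees/s): [136.94, 136.94, 180, 180, 180, 180].

INTERFACE

Orientations are given as a 3x3 rotation matrix whose columns are the frame's x, y, z axes.
In Python, from cell import r gives the robot as it stands.
- The arm moves only by the tool step_arm, never from a script. Its argument "plan" is a list of rows, each a list of 7 numbers: the shift along the tool's x, y, z in m, then the turn, a rotation vector about the tool's x, y, z in rad, then the finger opening in m, from 0 to 0.0854. In form: [[tx, ty, tz, rx, ry, rz, fingers], ...]. A call has 1 to 20 rows; each row shifts and turns the pose as measured when the row begins, along the tool's axes as they then stand; what a row does not reach is not made up. A row lasts 1/10 s, in which the tool goes at most 50 mm and 8.59 degrees, less where a joint would pass 70% of its speed; a pose out of reach is approached as far as the arm can. A call is refused whole if a number of a shift passes 0.05 or a number of a turn 0.15, either way. A call with a gripper value outside its range is refused whole. The fingers move at their own pace and stop on an object; "force" is the grip in N (left out, the last holds). Time passes only in rows, so rows that do not move let the fingers close. It gives the time, the measured TCP pose, the force and the opening at its end, in the units of the state.
- r.get_obs(): the state, without advancing time (a new reading comes with each control period).
- r.camera(name): name is "scene" or "side" or "wrist"; returns a dict with "color" (384x512x3 uint8, red, green, blue), "intrinsics" (3x3 intrinsics, pixels), "world_to_cam" (4x4, takes a point from world to camera coordinates); the wrist camera has in their place "T_tool_cam" (4x4, takes a point from camera to tool coordinates, whose origin is the TCP and whose axes are the tool frame's). Camera axes: x right, y up, looking along -z (the intrinsics and any distortion apply to the point x, -y, -z); pixel columns grow to the right and rows downward; lengths in mm; the calibration is good to about 2 mm. A picture is of the moment at which its call begins: read the wrist's pose just before it. There is no depth.
- r.job_done(): hands the job in, once; it reports no verdict.
The state is a dict: "time": time; "joints": joint angles; "joint_vel": joint speeds; "tau": joint torques, N m; "eef_pos": TCP position; "eef_rot": TCP orientation; "wrist_force": force on the tool from outside, world axes, zero at the start; "ft_torque": the same for the moment, N m; "gripper_width": finger opening in mm.
Only numpy, scipy, OpenCV 4.12 (cv2) and the standard library are available. Lean on these libraries where they do the work, as an engineer would, in place of code of your own. Each camera call takes 0.05 s, during which the arm holds its last target.

TASK

Set the round push-board ready for the next child: with the fingertips, trace its painted wave line from the green dome to the red dome, staying on the line and on or just above the board all the way, and gently push every dome down until nearly flush as you come to it, in the order of the line. Do not grasp or lift anything, and leave the other toys where they are.

Things in the scene. Friction and masses are not known exactly. Their poses are not given: they have to be found in the camera images.
- board: round wooden push-board, 280 mm across and 25 mm thick, screwed flat to the table (it cannot move). Origin: centre of its underside, on the table; z up; flat top at z = 25 mm. Along its top runs a painted white wave line 8 mm wide, y = -28 mm * sin(180 deg * x / 100 mm) for x from -100 to 100 mm, through five domes: the green one at the -x end, three blue, the red one at the +x end. The board may be turned any way.
- dome1_top (a point): top of the smooth round green (the first) plastic dome on the line, at x = -100, y = 0 mm on the board. A cap of a 38 mm radius sphere (44 mm across, surface slope at most 35 deg), up to 7 mm proud of the board's top. A flat disc 48 mm across in a darker shade of its colour is painted on the board round it, and shows where it is when it is pushed in. The point moves down with the dome.
- dome1 (a joint): how far this dome is pushed straight down into the board, m: 0 = fully out (7 mm proud), 0.006 = stop (1 mm proud). Starts 0 to 0.0015. No spring: about 2.5 N of sliding friction holds it where it is left, and it yields under a fingertip pressed on it or slid over its sloping edge a millimetre or two above the board.
- dome2_top (a point): top of the smooth round blue (second) plastic dome on the line, at x = -50, y = 28 mm on the board. A cap of a 38 mm radius sphere (44 mm across, surface slope at most 35 deg), up to 7 mm proud of the board's top. A flat disc 48 mm across in a darker shade of its colour is painted on the board round it, and shows where it is when it is pushed in. The point moves down with the dome.
- dome2 (a joint): how far this dome is pushed straight down into the board, m: 0 = fully out (7 mm proud), 0.006 = stop (1 mm proud). Starts 0 to 0.0015. No spring: about 2.5 N of sliding friction holds it where it is left, and it yields under a fingertip pressed on it or slid over its sloping edge a millimetre or two above the board.
- dome3_top (a point): top of the smooth round blue (third, at the board's centre) plastic dome on the line, at x = 0, y = 0 mm on the board. A cap of a 38 mm radius sphere (44 mm across, surface slope at most 35 deg), up to 7 mm proud of the board's top. A flat disc 48 mm across in a darker shade of its colour is painted on the board round it, and shows where it is when it is pushed in. The point moves down with the dome.
- dome3 (a joint): how far this dome is pushed straight down into the board, m: 0 = fully out (7 mm proud), 0.006 = stop (1 mm proud). Starts 0 to 0.0015. No spring: about 2.5 N of sliding friction holds it where it is left, and it yields under a fingertip pressed on it or slid over its sloping edge a millimetre or two above the board.
- dome4_top (a point): top of the smooth round blue (fourth) plastic dome on the line, at x = 50, y = -28 mm on the board. A cap of a 38 mm radius sphere (44 mm across, surface slope at most 35 deg), up to 7 mm proud of the board's top. A flat disc 48 mm across in a darker shade of its colour is painted on the board round it, and shows where it is when it is pushed in. The point moves down with the dome.
- dome4 (a joint): how far this dome is pushed straight down into the board, m: 0 = fully out (7 mm proud), 0.006 = stop (1 mm proud). Starts 0 to 0.0015. No spring: about 2.5 N of sliding friction holds it where it is left, and it yields under a fingertip pressed on it or slid over its sloping edge a millimetre or two above the board.
- dome5_top (a point): top of the smooth round red (the last) plastic dome on the line, at x = 100, y = 0 mm on the board. A cap of a 38 mm radius sphere (44 mm across, surface slope at most 35 deg), up to 7 mm proud of the board's top. A flat disc 48 mm across in a darker shade of its colour is painted on the board round it, and shows where it is when it is pushed in. The point moves down with the dome.
- dome5 (a joint): how far this dome is pushed straight down into the board, m: 0 = fully out (7 mm proud), 0.006 = stop (1 mm proud). Starts 0 to 0.0015. No spring: about 2.5 N of sliding friction holds it where it is left, and it yields under a fingertip pressed on it or slid over its sloping edge a millimetre or two above the board.
- line12 (a point): point of the painted line on the board's top between dome 1 and dome 2, at x = -75, y = 19.8 mm on the board
- line23 (a point): point of the painted line on the board's top between dome 2 and dome 3, at x = -25, y = 19.8 mm on the board
- line34 (a point): point of the painted line on the board's top between dome 3 and dome 4, at x = 25, y = -19.8 mm on the board
- line45 (a point): point of the painted line on the board's top between dome 4 and dome 5, at x = 75, y = -19.8 mm on the board
- pebble: grey stone pebble, 60 mm across, 28 mm high, loose on the table beside the board; to be left alone. Origin: centre of its underside
- frog: jade green plastic frog, about 55 mm across, 39 mm high, loose on the table beside the board; to be left alone. Origin: centre of its underside
- gyro: chrome spinning gyroscope on a round foot, 46 mm across, 56 mm high, loose on the table beside the board; to be left alone. Origin: centre of its underside
- car: small yellow wooden car, 62 by 42 mm, 40 mm high, loose on the table beside the board; to be left alone. Origin: centre of its underside
- stackring: orange plastic ring, 66 mm across, 20 mm high, loose on the table beside the board; to be left alone. Origin: centre of its underside

How it is judged:
By the outcome, as a careful person would: the job done as asked, in the order asked, and still so for the second after the job is handed in, with the robot touching nothing.
It also fails if it takes over 45 s, if anything falls off the work surface, if the arm or the gripper's body presses on something with over 40 N, if the wrist force passes 120 N, or if a joint passes its speed limit or range.

## Working session

There is one attempt and no reset: what is moved stays moved. The work goes in short steps, Python scripts to look and compute and a tool call to move; the robot and the scene stay as the last step left them, time stands still between calls to the robot, and variables do not carry over. Pictures are saved under pics/ and viewed, and the job is handed in when it is done.

Besides the shell and the picture viewer there is one more tool, called after "Call:" by a JSON object that holds its "fn" and its "kwargs", one argument or row to a line. step_arm: Moves the arm, as the interface text tells. Its arguments: {"type":"object","properties":{"plan":{"type":"array","items":{"type":"array","items":{"type":"number"}}},"force":{"type":"number"}},"required":["plan"]}

```bash
ls; mkdir -p pics; python3 - <<'E'
from cell import r
import cv2
print(r.get_obs())
for n in ["scene","side","wrist"]:
    c=r.camera(n); cv2.imwrite(f"pics/{n}0.png",c["color"][:,:,::-1])
    print(n,c["intrinsics"],c.get("world_to_cam"),c.get("T_tool_cam"),c.keys())
E
```

```text
pics
{'time': 0.0, 'joints': array([-6.59297784e+00,  2.05979421e+01,  8.65996697e+01, -3.01856476e-03,
        7.29109454e+01, -6.59309659e+00]), 'joint_vel': array([ 0.00392844, -0.12501332,  0.06308956, -0.06420413,  0.07346357,
       -0.04437962]), 'tau': array([ 1.96551155e-03, -5.27614331e+01, -2.78626120e+01, -6.37880498e-05,
        1.32890840e-02, -2.81424428e-05]), 'eef_pos': array([5.99295463e+02, 7.33673256e-02, 2.30449013e+02]), 'eef_rot': array([[ 9.99998218e-01,  1.74436915e-05, -1.88793124e-03],
       [ 1.77599769e-05, -9.99999986e-01,  1.67513521e-04],
       [-1.88792829e-03, -1.67546752e-04, -9.99998204e-01]]), 'wrist_force': array([ 0.5688622 ,  0.10185986, -0.66896522]), 'ft_torque': array([-0.01380157, -0.03078717, -0.00227616]), 'gripper_width': 85.25083551712899}
scene [[400.63385518   0.         261.13976144]
 [  0.         400.63385518 198.42063427]
 [  0.           0.           1.        ]] [[-4.50564173e-01  8.92619804e-01  1.48933490e-02  2.10961617e+02]
 [-7.40534325e-01 -3.83009847e-01  5.52188709e-01  4.10238790e+02]
 [ 4.98598877e-01  2.37767413e-01
[... 370 characters left out ...]
e-01  5.64116636e-01  7.82842316e-01 -2.36301235e+02]
 [-3.06399102e-01 -7.20575222e-01  6.22005578e-01 -7.73338471e+02]
 [ 0.00000000e+00  0.00000000e+00  0.00000000e+00  1.00000000e+00]] None dict_keys(['color', 'intrinsics', 'world_to_cam'])
wrist [[304.08499757   0.         253.56177844]
 [  0.         304.08499757 194.03404691]
 [  0.           0.           1.        ]] None [[ 9.99999902e-01  3.79122477e-04 -2.28124670e-04  2.76683931e-01]
 [ 2.83858905e-04 -9.45193402e-01 -3.26510877e-01 -8.49250940e+01]
 [-3.39409545e-04  3.26510781e-01 -9.45193417e-01 -1.42706962e+02]
 [ 0.00000000e+00  0.00000000e+00  0.00000000e+00  1.00000000e+00]] dict_keys(['color', 'intrinsics', 'T_tool_cam'])
```

View pics/scene0.png

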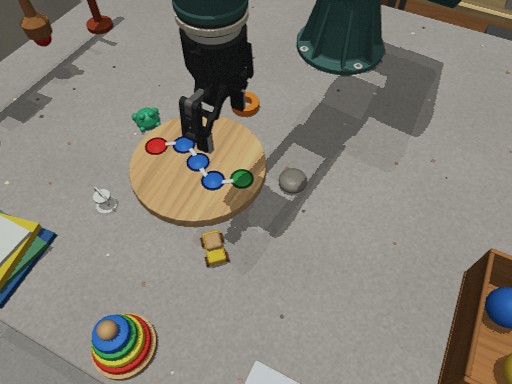

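View pics/side0.png

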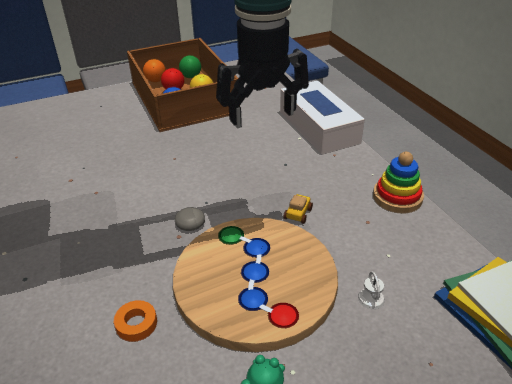

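View pics/wrist0.png

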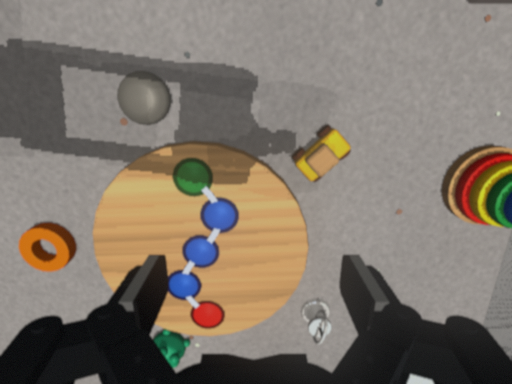

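```bash
cat > h.py <<'E'
from cell import r
import numpy as np, cv2
from scipy.optimize import least_squares
D=np.array([[-100,0],[-50,28],[0,0],[50,-28],[100,0]],float)
def cam(name):
    o=r.get_obs(); c=r.camera(name); K=c["intrinsics"]
    if name=="wrist":
        T=np.eye(4);T[:3,:3]=o["eef_rot"];T[:3,3]=o["eef_pos"]
        W=np.linalg.inv(T@c["T_tool_cam"])
    else: W=c["world_to_cam"]
    return c["color"],K,W
def proj(K,W,P):
    p=(W[:3,:3]@np.asarray(P,float).T).T+W[:3,3]
    q=np.c_[p[:,0]/-p[:,2],-p[:,1]/-p[:,2]]
    return q@np.diag([K[0,0],K[1,1]])+K[:2,2]
def ray(K,W,uv,z):
    d=np.array([(uv[0]-K[0,2])/K[0,0],-(uv[1]-K[1,2])/K[1,1],-1.])
    R=W[:3,:3];c=-R.T@W[:3,3];d=R.T@d
    return c+d*(z-c[2])/d[2]
E
python3 - <<'E'
from h import *
for n in ["scene","side","wrist"]:
    im,K,W=cam(n); hsv=cv2.cvtColor(im,cv2.COLOR_RGB2HSV)
    H,S,V=[hsv[:,:,i].astype(int) for i in range(3)]
    for nm,m in [("g",(H>45)&(H<85)&(S>120)),("b",(H>95)&(H<130)&(S>120)),("r",((H<5)|(H>174))&(S>150))]:
        k,l,st,ce=cv2.connectedComponentsWithStats(m.astype(np.uint8))
        for i in range(1,k):
            if st[i,4]>60:
                p=ray(K,W,ce[i],25)
                if np.hypot(p[0]-600,p[1])<250: print(n,nm,st[i],ce[i].round(1),p.round(1))
E
```

```text
scene g [230 169  23  19 321] [241.8 178.3] [526.  -14.5  25. ]
scene b [173 137  22  16 253] [183.3 144.4] [ 504.6 -166.1   25. ]
scene b [187 153  22  18 291] [197.5 161.5] [ 530.1 -115.3   25. ]
scene b [202 171  22  19 314] [212.4 180. ] [556.5 -64.2  25. ]
scene r [145 138  22  16 277] [155.6 145.6] [ 534.2 -215.9   25. ]
side g [219 226  25  18 333] [230.3 234.6] [527.  -14.5  25. ]
side b [244 238  26  19 349] [256.8 246.9] [558.2 -63.6  25. ]
side b [242 262  27  20 415] [254.9 271.2] [ 531.8 -114.7   25. ]
side b [239 287  29  23 486] [252.6 298.3] [ 505.1 -165.7   25. ]
side r [269 303  30  25 567] [283.5 314.8] [ 535.8 -215.    25. ]
wrist g [176 169  31  24 334] [188.6 183.3] [522.  -21.8  25. ]
wrist b [203 201  32  29 700] [218.7 214.8] [556.6 -62.7  25. ]
wrist b [185 238  31  28 650] [199.9 251.2] [ 530.2 -113.9   25. ]
wrist b [168 272  31  26 610] [182.4 284.7] [ 503.6 -165.    25. ]
wrist r [191 302  32  25 597] [207.1 314.2] [ 534.5 -214.1   25. ]
```

```bash
python3 - <<'E'
from h import *
M=[np.array([[526,-14.5],[556.5,-64.2],[530.1,-115.3],[504.6,-166.1],[534.2,-215.9]]),
np.array([[527,-14.5],[558.2,-63.6],[531.8,-114.7],[505.1,-165.7],[535.8,-215.]]),
np.array([[np.nan]*2,[556.6,-62.7],[530.2,-113.9],[503.6,-165],[534.5,-214.1]])]
def T(p,d=D):
    c,s=np.cos(p[2]),np.sin(p[2]);return d@np.array([[c,s],[-s,c]])+p[:2]
for S in M+[None]:
    f=lambda p:np.concatenate([(T(p)-m)[~np.isnan(m[:,0])].ravel() for m in (M if S is None else [S])])
    q=least_squares(f,[530,-115,-1.5]);print(q.x[:2].round(2),np.degrees(q.x[2]).round(2),np.abs(q.fun).max().round(2))
p=q.x
x=np.arange(-110,111,5.);xx=np.clip(x,-100,100)
np.save("pose.npy",p)
print(T(p).round(1)); 
x=np.arange(-100,101,10.);print(T(p,np.c_[x,-28*np.sin(np.pi*x/100)]).round(1))
E
```

```text
[ 530.28 -115.2 ] -87.69 0.78
[ 531.58 -114.7 ] -87.67 0.68
[ 530.27 -113.94] -87.8 0.6
[ 530.73 -114.66] -87.74 1.46
[[ 526.8  -14.7]
 [ 556.7  -63.6]
 [ 530.7 -114.7]
 [ 504.7 -165.7]
 [ 534.7 -214.6]]
[[ 526.8  -14.7]
 [ 535.8  -24.4]
 [ 544.   -34.1]
 [ 550.6  -43.8]
 [ 555.   -53.7]
 [ 556.7  -63.6]
 [ 555.8  -73.6]
 [ 552.2  -83.8]
 [ 546.4  -94. ]
 [ 539.  -104.3]
 [ 530.7 -114.7]
 [ 522.5 -125. ]
 [ 515.1 -135.3]
 [ 509.3 -145.5]
 [ 505.7 -155.7]
 [ 504.7 -165.7]
 [ 506.5 -175.7]
 [ 510.9 -185.5]
 [ 517.4 -195.2]
 [ 525.6 -204.9]
 [ 534.7 -214.6]]
```

Call:
{"fn": "step_arm", "kwargs": {
  "plan": [
    [-0.012,0.0025,0.02,0,0,0,0],
    [-0.012,0.0025,0.02,0,0,0,0],
    [-0.012,0.0025,0.02,0,0,0,0],
    [-0.012,0.0025,0.02,0,0,0,0],
    [-0.012,0.0025,0.02,0,0,0,0],
    [-0.012,0.0025,0.02,0,0,0,0],
    [0,0,0.02,0,0,0,0],
    [0,0,0.01,0,0,0,0],
    [0,0,0,0,0,0,0],
    [0,0,0,0,0,0,0]
  ],
  "force": 40
}}

```text
time: 1.3
eef_pos: [528.0, -15.6, 77.5]
eef_rot: [[1.0, 0.0, 0.005], [0.0, -1.0, -0.0], [0.005, 0.0, -1.0]]
wrist_force: [0.1, 0.4, 0.6]
gripper_width: 0.1
```

```bash
python3 - <<'E'
from h import *
o=r.get_obs();print(o["eef_pos"],o["eef_rot"].round(4))
for n,cx,cy in [("scene",240,165),("side",232,225)]:
    im,K,W=cam(n)
    u=proj(K,W,[o["eef_pos"]])[0]; print(u)
    c=im[cy-50:cy+50,cx-65:cx+65]; c=cv2.resize(c,None,fx=5,fy=5,interpolation=cv2.INTER_CUBIC)[:,:,::-1].copy()
    cv2.circle(c,tuple(((u-[cx-65,cy-50])*5+2).astype(int)),3,(255,0,255),-1)
    cv2.imwrite(f"pics/{n}1.png",c)
E
```

```text
[528.02416007 -15.62899779  77.5222802 ] [[ 1.0e+00  4.0e-04  4.7e-03]
 [ 4.0e-04 -1.0e+00 -4.0e-04]
 [ 4.7e-03  4.0e-04 -1.0e+00]]
[240.03418588 162.30320025]
[229.75533305 213.31842973]
```

View pics/scene1.png

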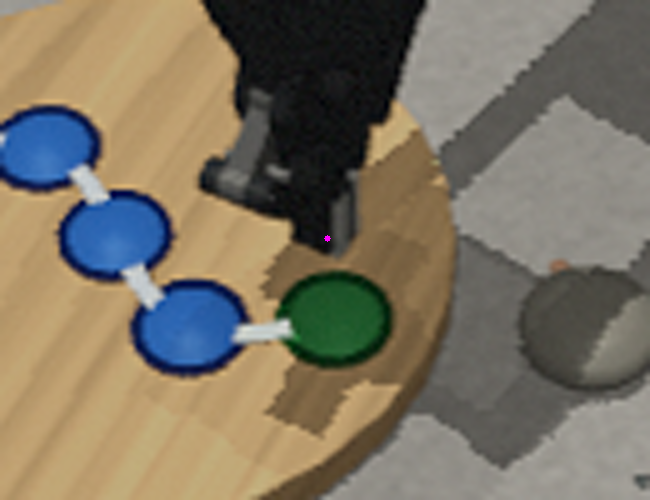

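View pics/side1.png

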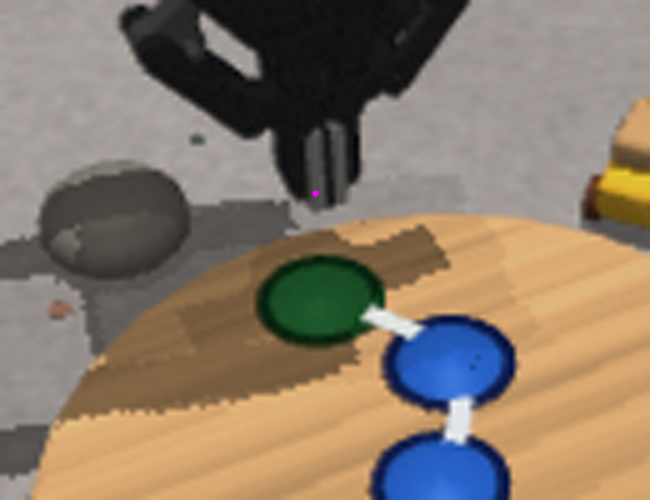

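Call:
{"fn": "step_arm", "kwargs": {
  "plan": [
    [-0.001,-0.001,0.014,0,0,0,0],
    [0,0,0.014,0,0,0,0],
    [0,0,0.01,0,0,0,0],
    [0,0,0.003,0,0,0,0],
    [0,0,0,0,0,0,0],
    [0,0,0,0,0,0,0]
  ]
}}

```text
time: 2.0
eef_pos: [533.3, -15.2, 40.4]
eef_rot: [[1.0, 0.001, 0.016], [0.001, -1.0, -0.002], [0.016, 0.002, -1.0]]
wrist_force: [0.2, 0.7, 0.7]
gripper_width: -0.1
```

Call:
{"fn": "step_arm", "kwargs": {
  "plan": [
    [-0.006,0,0.003,0.002,-0.016,0,0],
    [0,0,0,0,0,0,0],
    [0,0,0,0,0,0,0]
  ]
}}

```text
time: 2.3
eef_pos: [527.7, -15.3, 38.2]
eef_rot: [[1.0, 0.001, 0.001], [0.001, -1.0, -0.0], [0.001, 0.0, -1.0]]
wrist_force: [0.6, 0.3, -0.6]
gripper_width: 0.0
```

Call:
{"fn": "step_arm", "kwargs": {
  "plan": [
    [-0.001,-0.0005,0.002,0,0,0,0],
    [0,0,0.002,0,0,0,0],
    [0,0,0.002,0,0,0,0]
  ]
}}

```text
time: 2.6
eef_pos: [526.9, -14.9, 32.3]
eef_rot: [[1.0, 0.001, 0.002], [0.001, -1.0, -0.001], [0.002, 0.001, -1.0]]
wrist_force: [-1.0, 0.7, -0.7]
gripper_width: -0.0
```

Call:
{"fn": "step_arm", "kwargs": {
  "plan": [
    [0,0,0.001,0,0,0,0]
  ]
}}

```text
time: 2.7
eef_pos: [526.8, -14.9, 31.0]
eef_rot: [[1.0, 0.001, 0.001], [0.001, -1.0, -0.0], [0.001, 0.0, -1.0]]
wrist_force: [0.1, -0.7, -0.1]
gripper_width: -0.1
```

Call:
{"fn": "step_arm", "kwargs": {
  "plan": [
    [0,0,0.001,0,0,0,0]
  ]
}}

```text
time: 2.8
eef_pos: [526.8, -14.9, 29.9]
eef_rot: [[1.0, 0.001, 0.001], [0.001, -1.0, -0.0], [0.001, 0.0, -1.0]]
wrist_force: [-1.1, -0.1, 2.7]
gripper_width: -0.1
```

Call:
{"fn": "step_arm", "kwargs": {
  "plan": [
    [0,0,0.001,0,0,0,0],
    [0,0,0.001,0,0,0,0]
  ]
}}

```text
time: 3.0
eef_pos: [526.8, -14.9, 27.9]
eef_rot: [[1.0, 0.001, 0.001], [0.001, -1.0, -0.0], [0.001, 0.001, -1.0]]
wrist_force: [-0.5, 0.1, 1.6]
gripper_width: 0.2
```

Call:
{"fn": "step_arm", "kwargs": {
  "plan": [
    [0,0,0.001,0,0,0,0]
  ]
}}

```text
time: 3.1
eef_pos: [526.8, -14.9, 26.9]
eef_rot: [[1.0, 0.001, 0.001], [0.001, -1.0, -0.0], [0.001, 0.0, -1.0]]
wrist_force: [-0.4, 0.9, 2.8]
gripper_width: 0.1
```

Call:
{"fn": "step_arm", "kwargs": {
  "plan": [
    [0,0,0.0005,0,0,0,0]
  ]
}}

```text
time: 3.2
eef_pos: [526.8, -14.9, 26.3]
eef_rot: [[1.0, 0.001, 0.001], [0.001, -1.0, -0.0], [0.001, 0.0, -1.0]]
wrist_force: [-0.1, 0.0, 2.7]
gripper_width: -0.3
```

Call:
{"fn": "step_arm", "kwargs": {
  "plan": [
    [0,0,0.0005,0,0,0,0]
  ]
}}

```text
time: 3.3
eef_pos: [526.8, -14.8, 25.9]
eef_rot: [[1.0, 0.001, 0.001], [0.001, -1.0, -0.0], [0.001, 0.0, -1.0]]
wrist_force: [-1.6, -0.1, 6.2]
gripper_width: 0.2
```

Call:
{"fn": "step_arm", "kwargs": {
  "plan": [
    [0.0047,0.0047,-0.0006,0,0,0,0],
    [0.0045,0.0049,0,0,0,0,0],
    [0.0043,0.0049,0,0,0,0,0]
  ]
}}

```text
time: 3.6
eef_pos: [540.4, -29.7, 26.2]
eef_rot: [[1.0, 0.002, 0.0], [0.002, -1.0, -0.0], [0.0, 0.0, -1.0]]
wrist_force: [-0.0, 0.1, 0.1]
gripper_width: 0.3
```

Call:
{"fn": "step_arm", "kwargs": {
  "plan": [
    [0.0037,0.0045,-0.0004,0,0,0,0],
    [0.0034,0.0049,0,0,0,0,0],
    [0.003,0.0048,0,0,0,0,0]
  ]
}}

```text
time: 3.9
eef_pos: [551.5, -45.0, 26.4]
eef_rot: [[1.0, 0.001, -0.0], [0.001, -1.0, 0.001], [-0.0, -0.001, -1.0]]
wrist_force: [-1.0, 3.5, 2.0]
gripper_width: -0.0
```

Call:
{"fn": "step_arm", "kwargs": {
  "plan": [
    [0.0018,0.0043,0,0,0,0,0],
    [0.0014,0.0044,0,0,0,0,0]
  ]
}}

```text
time: 4.1
eef_pos: [555.1, -54.3, 26.5]
eef_rot: [[1.0, 0.001, -0.0], [0.001, -1.0, 0.001], [-0.0, -0.001, -1.0]]
wrist_force: [-0.6, 1.7, 1.7]
gripper_width: -0.4
```

Call:
{"fn": "step_arm", "kwargs": {
  "plan": [
    [0.0012,0.005,0,0,0,0,0],
    [0.0004,0.005,0,0,0,0,0]
  ]
}}

```text
time: 4.3
eef_pos: [557.4, -65.5, 26.6]
eef_rot: [[1.0, 0.001, 0.001], [0.001, -1.0, 0.001], [0.001, -0.001, -1.0]]
wrist_force: [-0.3, 0.0, 0.9]
gripper_width: -0.4
```

Press dome 2 to its stop.

Call:
{"fn": "step_arm", "kwargs": {
  "plan": [
    [-0.0007,0,0.0005,0,0,0,0],
    [0,0,0.0003,0,0,0,0]
  ]
}}

```text
time: 4.5
eef_pos: [557.6, -66.6, 26.0]
eef_rot: [[1.0, -0.0, 0.002], [-0.0, -1.0, 0.0], [0.002, -0.0, -1.0]]
wrist_force: [-0.4, 1.8, 1.0]
gripper_width: 0.3
```

Call:
{"fn": "step_arm", "kwargs": {
  "plan": [
    [-0.001,0,0.0003,0,0,0,0]
  ]
}}

```text
time: 4.6
eef_pos: [557.3, -66.8, 26.0]
eef_rot: [[1.0, -0.0, 0.004], [-0.0, -1.0, -0.0], [0.004, 0.0, -1.0]]
wrist_force: [2.8, 1.5, 3.1]
gripper_width: -0.1
```

Call:
{"fn": "step_arm", "kwargs": {
  "plan": [
    [-0.0005,0.0035,-0.0003,0,0,0,0],
    [-0.001,0.004,0,0,0,0,0]
  ]
}}

```text
time: 4.8
eef_pos: [555.2, -74.2, 26.1]
eef_rot: [[1.0, 0.001, 0.003], [0.001, -1.0, -0.0], [0.003, 0.0, -1.0]]
wrist_force: [0.1, 1.4, -0.1]
gripper_width: 0.1
```

Call:
{"fn": "step_arm", "kwargs": {
  "plan": [
    [-0.0012,0.0045,-0.0003,0,-0.003,0,0],
    [-0.002,0.0048,0,0,0,0,0]
  ]
}}

```text
time: 5.0
eef_pos: [551.2, -84.2, 26.1]
eef_rot: [[1.0, 0.002, -0.001], [0.002, -1.0, -0.001], [-0.001, 0.001, -1.0]]
wrist_force: [0.5, -1.1, -0.1]
gripper_width: 0.2
```

Call:
{"fn": "step_arm", "kwargs": {
  "plan": [
    [-0.0027,0.005,0,0,0,0,0],
    [-0.003,0.005,0,0,0,0,0]
  ]
}}

```text
time: 5.2
eef_pos: [545.4, -95.0, 26.1]
eef_rot: [[1.0, 0.001, -0.001], [0.001, -1.0, -0.0], [-0.001, 0.0, -1.0]]
wrist_force: [2.5, 3.5, 2.7]
gripper_width: -0.1
```

Call:
{"fn": "step_arm", "kwargs": {
  "plan": [
    [-0.0031,0.0045,-0.0003,0,0,0,0],
    [-0.0032,0.0045,0,0,0,0,0]
  ]
}}

```text
time: 5.4
eef_pos: [539.9, -104.8, 26.9]
eef_rot: [[1.0, 0.0, 0.002], [0.0, -1.0, -0.0], [0.002, 0.0, -1.0]]
wrist_force: [2.1, 2.5, 1.9]
gripper_width: -0.0
```

Call:
{"fn": "step_arm", "kwargs": {
  "plan": [
    [-0.004,0.005,0,0,0,0,0],
    [-0.004,0.005,0,0,0,0,0]
  ]
}}

```text
time: 5.6
eef_pos: [531.4, -115.9, 27.2]
eef_rot: [[1.0, 0.001, 0.002], [0.001, -1.0, -0.001], [0.002, 0.001, -1.0]]
wrist_force: [0.4, 0.9, 1.1]
gripper_width: -0.1
```

Call:
{"fn": "step_arm", "kwargs": {
  "plan": [
    [-0.0012,-0.0002,0.0008,0,0,0,0]
  ]
}}

```text
time: 5.7
eef_pos: [529.9, -116.7, 26.6]
eef_rot: [[1.0, 0.0, 0.003], [0.0, -1.0, -0.001], [0.003, 0.001, -1.0]]
wrist_force: [1.5, -0.7, 1.3]
gripper_width: 0.1
```

Call:
{"fn": "step_arm", "kwargs": {
  "plan": [
    [0,0,0.0006,0,0,0,0]
  ]
}}

```text
time: 5.8
eef_pos: [529.6, -116.9, 26.0]
eef_rot: [[1.0, -0.0, 0.003], [-0.0, -1.0, -0.001], [0.003, 0.001, -1.0]]
wrist_force: [1.2, 0.6, 2.4]
gripper_width: -0.3
```

Call:
{"fn": "step_arm", "kwargs": {
  "plan": [
    [0,0,0.0003,0,0,0,0]
  ]
}}

```text
time: 5.9
eef_pos: [529.7, -116.9, 25.8]
eef_rot: [[1.0, -0.001, 0.003], [-0.001, -1.0, -0.001], [0.003, 0.001, -1.0]]
wrist_force: [0.7, 2.0, 7.6]
gripper_width: -0.0
```

Call:
{"fn": "step_arm", "kwargs": {
  "plan": [
    [-0.0035,0.004,-0.0004,0,-0.003,0,0],
    [-0.0035,0.0045,0,0,0,0,0]
  ]
}}

```text
time: 6.1
eef_pos: [521.9, -125.0, 25.9]
eef_rot: [[1.0, 0.001, -0.002], [0.001, -1.0, -0.001], [-0.002, 0.001, -1.0]]
wrist_force: [0.2, 0.6, -0.3]
gripper_width: -0.0
```

Call:
{"fn": "step_arm", "kwargs": {
  "plan": [
    [-0.003,0.005,-0.0005,0,0,0,0],
    [-0.0033,0.005,0,0,0,0,0]
  ]
}}

```text
time: 6.3
eef_pos: [513.9, -135.4, 25.8]
eef_rot: [[1.0, 0.002, -0.004], [0.002, -1.0, -0.0], [-0.004, 0.0, -1.0]]
wrist_force: [0.3, -0.0, -0.2]
gripper_width: 0.1
```

Call:
{"fn": "step_arm", "kwargs": {
  "plan": [
    [-0.003,0.005,0,0,0,0,0],
    [-0.0025,0.005,0,0,0,0,0]
  ]
}}

```text
time: 6.5
eef_pos: [507.7, -145.7, 25.8]
eef_rot: [[1.0, 0.001, -0.004], [0.001, -1.0, 0.001], [-0.004, -0.001, -1.0]]
wrist_force: [1.7, 2.2, 1.5]
gripper_width: -0.0
```

Call:
{"fn": "step_arm", "kwargs": {
  "plan": [
    [-0.0003,0.0045,-0.0005,0,0.003,0,0],
    [-0.0015,0.0045,0,0,0,0,0]
  ]
}}

```text
time: 6.7
eef_pos: [505.4, -155.4, 26.4]
eef_rot: [[1.0, 0.0, -0.001], [0.0, -1.0, 0.001], [-0.001, -0.001, -1.0]]
wrist_force: [1.0, 0.8, 2.8]
gripper_width: 0.1
```

Call:
{"fn": "step_arm", "kwargs": {
  "plan": [
    [-0.001,0.005,0,0,0,0,0],
    [-0.0003,0.005,0,0,0,0,0]
  ]
}}

```text
time: 6.9
eef_pos: [503.8, -166.5, 26.5]
eef_rot: [[1.0, 0.0, -0.001], [0.0, -1.0, 0.001], [-0.001, -0.001, -1.0]]
wrist_force: [-0.0, -0.2, 1.7]
gripper_width: 0.4
```

Call:
{"fn": "step_arm", "kwargs": {
  "plan": [
    [0.0008,-0.0005,0.0006,0,0,0,0]
  ]
}}

```text
time: 7.0
eef_pos: [504.4, -167.1, 25.9]
eef_rot: [[1.0, 0.0, -0.002], [0.0, -1.0, 0.0], [-0.002, -0.0, -1.0]]
wrist_force: [-1.1, -0.6, 4.2]
gripper_width: -0.2
```

Call:
{"fn": "step_arm", "kwargs": {
  "plan": [
    [0,0,0.0004,0,0,0,0]
  ]
}}

```text
time: 7.1
eef_pos: [504.3, -167.3, 25.8]
eef_rot: [[1.0, -0.0, -0.002], [-0.0, -1.0, 0.0], [-0.002, -0.0, -1.0]]
wrist_force: [-2.2, 3.8, 10.4]
gripper_width: 0.1
```

Dome 4 at its stop. On to (506.5,-175.7).

Call:
{"fn": "step_arm", "kwargs": {
  "plan": [
    [0.0008,0.004,-0.0005,0,0.002,0,0],
    [0.0015,0.0045,0,0,0,0,0]
  ]
}}

```text
time: 7.3
eef_pos: [506.4, -175.6, 26.2]
eef_rot: [[1.0, 0.0, -0.0], [0.0, -1.0, 0.001], [-0.0, -0.001, -1.0]]
wrist_force: [0.1, 0.4, 0.1]
gripper_width: -0.0
```

Call:
{"fn": "step_arm", "kwargs": {
  "plan": [
    [0.0019,0.0048,-0.0002,0,0,0,0],
    [0.0025,0.0048,0,0,0,0,0]
  ]
}}

```text
time: 7.5
eef_pos: [511.1, -186.0, 26.1]
eef_rot: [[1.0, 0.001, -0.001], [0.001, -1.0, 0.0], [-0.001, -0.0, -1.0]]
wrist_force: [0.1, 0.3, -0.4]
gripper_width: 0.3
```

Call:
{"fn": "step_arm", "kwargs": {
  "plan": [
    [0.0028,0.0045,-0.0003,0,0,0,0],
    [0.0035,0.0045,0,0,0,0,0]
  ]
}}

```text
time: 7.7
eef_pos: [517.0, -195.3, 26.0]
eef_rot: [[1.0, 0.0, -0.003], [0.0, -1.0, 0.002], [-0.003, -0.002, -1.0]]
wrist_force: [-2.9, 3.3, 2.3]
gripper_width: -0.4
```

Call:
{"fn": "step_arm", "kwargs": {
  "plan": [
    [0.0038,0.0045,0,0,0,0,0],
    [0.004,0.0045,0,0,0,0,0]
  ]
}}

```text
time: 7.9
eef_pos: [523.6, -203.9, 25.5]
eef_rot: [[1.0, 0.0, -0.006], [0.0, -1.0, 0.004], [-0.006, -0.004, -1.0]]
wrist_force: [-1.5, 1.8, 2.1]
gripper_width: -0.2
```

Call:
{"fn": "step_arm", "kwargs": {
  "plan": [
    [0.0045,0.004,-0.0006,-0.004,0.006,0,0],
    [0.0042,0.0042,0,0,0,0,0]
  ]
}}

```text
time: 8.1
eef_pos: [533.7, -213.3, 26.2]
eef_rot: [[1.0, 0.0, 0.002], [0.0, -1.0, -0.001], [0.002, 0.001, -1.0]]
wrist_force: [0.7, -0.6, -1.2]
gripper_width: 0.3
```

Call:
{"fn": "step_arm", "kwargs": {
  "plan": [
    [0.002,0.0015,0,0,0,0,0]
  ]
}}

```text
time: 8.2
eef_pos: [537.3, -216.1, 26.4]
eef_rot: [[1.0, -0.0, 0.004], [-0.0, -1.0, -0.003], [0.004, 0.003, -1.0]]
wrist_force: [0.1, 0.7, -0.3]
gripper_width: 0.2
```

Call:
{"fn": "step_arm", "kwargs": {
  "plan": [
    [-0.0026,-0.0013,0.0003,0.003,-0.004,0,0]
  ]
}}

```text
time: 8.3
eef_pos: [536.0, -215.7, 26.3]
eef_rot: [[1.0, -0.0, 0.002], [-0.0, -1.0, -0.001], [0.002, 0.001, -1.0]]
wrist_force: [0.0, 0.3, -0.1]
gripper_width: -0.2
```

Call:
{"fn": "step_arm", "kwargs": {
  "plan": [
    [0,0,0.0004,0,0,0,0]
  ]
}}

```text
time: 8.4
eef_pos: [535.7, -215.5, 25.9]
eef_rot: [[1.0, -0.0, 0.001], [-0.0, -1.0, -0.0], [0.001, 0.0, -1.0]]
wrist_force: [-3.0, 1.5, 5.6]
gripper_width: 0.1
```

Call:
{"fn": "step_arm", "kwargs": {
  "plan": [
    [0,0,-0.005,0,0,0,0],
    [0,0,-0.01,0,0,0,0],
    [0,0,-0.015,0,0,0,0],
    [0,0,-0.02,0,0,0,0],
    [0,0,-0.02,0,0,0,0],
    [0,0,-0.02,0,0,0,0],
    [0,0,-0.02,0,0,0,0],
    [0,0,-0.02,0,0,0,0],
    [0,0,-0.01,0,0,0,0],
    [0,0,0,0,0,0,0],
    [0,0,0,0,0,0,0]
  ]
}}

```text
time: 9.5
eef_pos: [535.0, -214.5, 177.3]
eef_rot: [[1.0, 0.001, 0.004], [0.001, -1.0, -0.002], [0.004, 0.002, -1.0]]
wrist_force: [-0.5, -0.2, 0.4]
gripper_width: 0.3
```

```bash
python3 - <<'E'
from h import *
a=cv2.imread("pics/side0.png");im,K,W=cam("side");im=im[:,:,::-1]
cv2.imwrite("pics/side2.png",np.vstack([cv2.resize(x[200:384,100:400],None,fx=1.6,fy=1.6,interpolation=cv2.INTER_CUBIC) for x in (a,im)]))
im,K,W=cam("wrist");cv2.imwrite("pics/wrist2.png",im[:,:,::-1])
im,K,W=cam("scene");cv2.imwrite("pics/scene2.png",cv2.resize(im[90:290,70:330,::-1],None,fx=3,fy=3,interpolation=cv2.INTER_CUBIC))
E
```

```text
(no output)
```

View pics/side2.png

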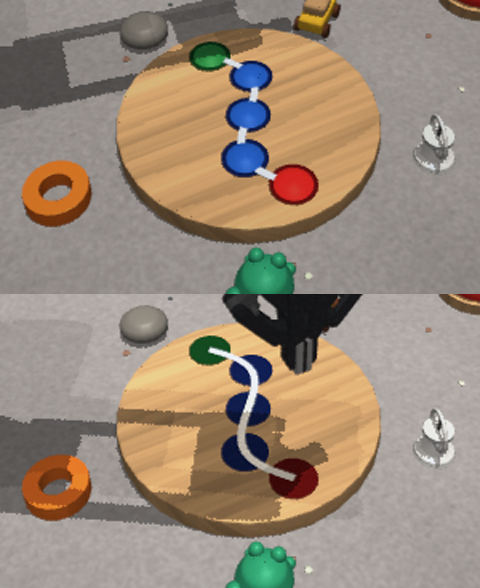

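View pics/scene2.png

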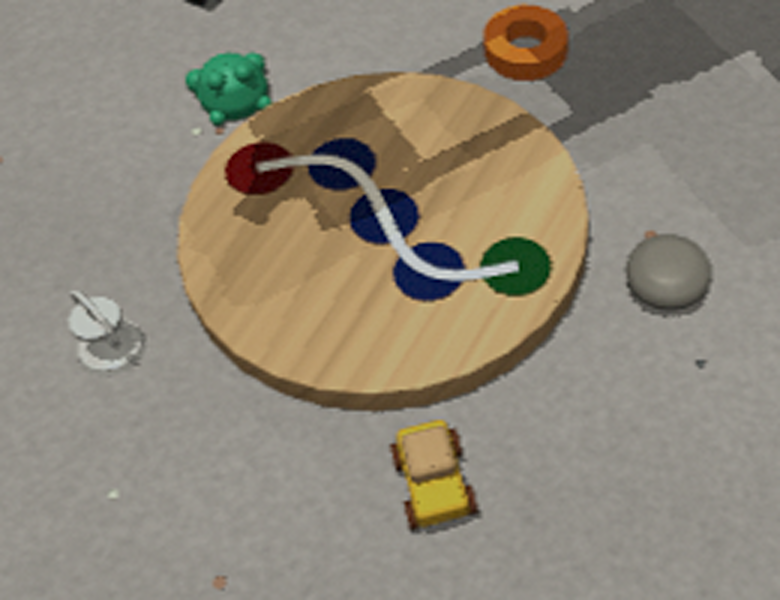

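The pictures show all five domes pushed in: the discs are flat, with the whole line drawn across them. The pebble, frog, gyro, car and ring are where they were. I'm handing the job in.

```bash
python3 - <<'E'
from cell import r
print(r.job_done())
E
```

```text
the job is handed in; nothing more can be done
None
```

I traced the wave line from the green dome to the red one with closed fingertips and pushed all five domes down in order. I handed the job in at about 10 s of the 45 s allowed.

- **Tracing:** At the checked points the fingertips stayed within about 1.5 mm of the line, at a height of 25.5 to 27.2 mm; the board's top is at 25 mm.
- **Domes:** Each was pressed to about 26 mm, its stop. For domes 1, 3, 4 and 5 the upward force rose to 5.6–10.4 N there, which confirms the stop. Dome 2 showed only 3.1 N at a reading of 26.0 mm, so its stop is confirmed by height, not clearly by force.
- **Final look:** After the fingers lifted clear, the scene and side pictures show all five domes pushed in and the other toys where they were. The fingers were about 150 mm above the board and touching nothing.

The only drift was a sideways one of about 5 mm during the approach above the green dome. I corrected it before first contact.

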